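Fetch the open canister from between the shakers and close it

TASK

The open canister in the middle bay of the wooden caddy has to go to the store room with its lid on, but the two shakers beside it leave no room to take hold of it. Stand both shakers on the wooden side board, then lift the canister out, set it on the middle of the cork mat, and press onto it the one of the three lids that fits, until it snaps in and its flange lies flat on the rim. Once the canister is on the mat, also put both shakers back in the caddy, each in the bay it came from; keep shakers and canister upright throughout.

Things in the scene. Friction and masses are not known exactly. Their poses are not given: they have to be found in the camera images.
- sugar_shaker: Loose sugar pourer, white and round, 122 mm high, widest 60 mm, with a slim spout on top; starts in one of the caddy's two end bays (either one). Origin: centre of its underside, z up. 0.25 kg; the place to grip is its head, 58 mm across, 80 to 100 mm above the origin.
- flour_shaker: Loose flour shaker, steel-white and round with a domed perforated top, 118 mm high, widest 69 mm; starts in the other end bay. Origin: centre of its underside, z up. 0.22 kg; the place to grip is 75 to 100 mm above the origin, 69 mm across.
- canister: Loose open round canister, white stoneware with two thin brown lines, 56 mm across outside, 56 mm high, mouth 45 mm across at the rim (a bead 4 mm high; 49 mm across below it); starts in the caddy's middle bay, close between the two taller shakers. Origin: centre of its underside, z up. 0.22 kg.
- lid_a: Loose light-wood lid, knob up: flange 48 mm across, 8 thick, its underside 14 mm above the origin; plug below with a dark ring 39 mm across; round knob (head 22, neck 17 mm across), top 45 mm above the origin. Origin: centre of the plug's underside, z up. Smallest of three look-alikes: too small, it lies on the canister loosely.
- lid_b: Loose light-wood lid, knob up: flange 56 mm across, 8 thick, its underside 14 mm above the origin; plug below with a dark ring 48 mm across; round knob (head 22, neck 17 mm across), top 45 mm above the origin. Origin: centre of the plug's underside, z up. Middle of three: it fits. Laid on, it stands 11 mm proud; about 10 N on the knob snaps it in (origin then 42 mm above the canister's).
- lid_c: Loose light-wood lid, knob up: flange 64 mm across, 8 thick, its underside 14 mm above the origin; plug below with a dark ring 57 mm across; round knob (head 22, neck 17 mm across), top 45 mm above the origin. Origin: centre of the plug's underside, z up. Largest of three look-alikes: too big to enter the canister.
- caddy: Fixed dark-wood caddy, 232 (x) x 95 (y) mm, floor 12 mm above its origin (centre of its underside). Bays along x: end bays at x = -71.5 and +71.5 mm, 77 x 77 mm inside, rails up to 26 mm; middle bay at 0, 60 (x) x 64 (y) mm, dividers up to 20 mm, cheeks 70 mm high at its y sides. Bread displays 0.4 m high rise to its right, from world x = 0.52, y < 0.06 m.
- board: Fixed wooden side board, 90 (x) x 170 (y) mm, its top 12 mm above its origin, which is the centre of its underside; there is room on it for both shakers side by side along y.
- mat: Fixed round cork mat, 96 mm across, its top 6 mm above its origin, which is the centre of its underside.

How it is judged:
By the outcome, as a careful person would: the job done as asked, in the order asked, and still so for the second after the job is handed in, with the robot touching nothing.
It also fails if it takes over 144 s, if anything falls off the work surface, if the arm or the gripper's body presses on something with over 40 N, if the wrist force passes 120 N, or if a joint passes its speed limit or range.

ROBOT

A 7-joint arm with a two-finger parallel gripper is mounted at the origin on a cart in front of the work surface, level with it; the furniture and walls round the work are solid. World frame = base frame: x ahead of the robot, y to its left, z up, the work surface at z = 0. Lengths are in m, angles in rad, forces in N, time in s.
With the tool pointing down it reaches from about 0.425 to 0.875 m from the base axis. Payload 4.7 kg.
Tool frame: the origin (TCP) lies at the very end of the fingers, on their centre line; the grasp point (between the pads) lies 19 mm behind it; z points along the fingers, y is the line along which they close (so a half turn about z gives the same grasp; the last joint's range is limited). The gripper opens to 85 mm and grips with 20 to 120 N. Pads are 22 mm wide; open, the fingers measure 114 mm over their backs; the gripper's body (76 mm by 85 mm) begins 54 mm behind the grasp point. The pads swing forward as they close: fully open they stand 13 mm farther back than shut.
Start: joints at [-1.218, 0.321, -0.07, 1.45, 0.023, 1.371, -0.057], TCP at [0.216, 0.613, 0.231] pointing down, gripper open.
Joint ranges: [-2.86, 2.86], [-0.3, 2.09], [-1.38, 1.24], [0.06, 2.45], [-1.56, 4.7], [0.09, 2.05], [-2.69, 2.69]. Speed limits (rad/s): [2.57, 2.57, 3.14, 3.14, 3.14, 3.14, 3.14].

INTERFACE

Orientations are given as a unit quaternion [x, y, z, w].
In Python, from workcell import sensors, grab_frame, manip, spotter gives the robot as it stands.
- The arm moves only by the shell command python3 -m handwheel 'ROWS' [OPENING] [FORCE]. ROWS is 1 to 20 rows, parted by semicolons, with the numbers parted by spaces; each row has 6 numbers: dx, dy, dz in fractions of the full range, 1 being 0.8 m, then a rotation vector rx, ry, rz in a scale on which 1.0 is pi rad; each row shifts and turns the commanded pose from where the row before left it, along the tool's axes as they then stand; what a row does not reach is not made up. A row lasts 1/10 s, in which the tool goes at most 0.05 m and 0.15 rad, less where a joint would pass 70% of its speed; a pose out of reach is approached as far as the arm can. OPENING is the finger opening in m, set as the command begins (- or left out keeps the last). The fingers move at their own pace and stop on an object; FORCE is the grip in N (left out, the last holds). Time passes only in rows, so rows that do not move let the fingers close. It prints the time, the measured TCP pose, the force, the opening and the grip force at its end. No shift or turn number may pass 1 either way. Input that does not fit is refused with a message, and nothing moves.
- sensors.state(): the state, without advancing time (a new reading comes with each control period).
- grab_frame(name): name is "scene" or "side" or "wrist"; returns a dict with "pixels" (384x512x3 uint8, red, green, blue), "intrinsics" (3x3 intrinsics, pixels), "D" ([k1, k2, p1, p2, k3] as OpenCV has them; the pictures are not rectified), "extrinsics" (4x4, takes a point from camera to world coordinates); the wrist camera has in their place "tool_from_camera" (4x4, takes a point from camera to tool coordinates, whose origin is the TCP and whose axes are the flange's). Camera axes: x right, y up, looking along -z (the intrinsics and any distortion apply to the point x, -y, -z); pixel columns grow to the right and rows downward; lengths in m; the calibration is good to about 2 mm. A picture is of the moment at which its call begins: read the wrist's pose just before it. There is no depth.
- manip.job_done(): hands the job in; it is judged then, once.
Trained networks look in the newest picture that a camera, given by its name, has taken for a name from the list of things; names that differ only in an ending like _2 or _b are one class to them, and where a whole thing is asked for, a point or a joint stands for the part that bears it (a point fixed in the world has none). Each returns a list of dicts, best first, with "p" (0 to 1); they miss things now and then, are a little off and sometimes report something else, mostly with a low value. They report only what shows in the picture. A call takes as long as a camera call.
- spotter.outline_of(label, camera): "pixels" (384x512 bool, what is visible of it) and "box" ([centre column, centre row, width, height] in pixels, round what is visible of it).
- spotter.landmark_of(label, camera): "point" ([column, row] in pixels: a listed point, or the origin of a listed thing).
The state is a dict: "t": time; "joint_pos": joint angles; "joint_vel": joint speeds; "joint_efforts": joint torques, N m; "ee_pos": TCP position; "eef_rot": TCP orientation; "force": force on the tool from outside, world axes, zero at the start; "moment": the same for the moment, N m; "grip_width": finger opening in m; "finger_force": force on a finger pad.
Only numpy, scipy, OpenCV 4.12 (cv2) and the standard library are available. Lean on these libraries where they do the work, as an engineer would, in place of code of your own. Each camera call takes 0.05 s, during which the arm holds its last target. There are 200 camera calls.

## Working session

There is one attempt and no reset: what is moved stays moved. The work goes in short steps, Python scripts to look and compute and a shell command to move; the robot and the scene stay as the last step left them, time stands still between calls to the robot, and variables do not carry over. Pictures are saved under pics/ and viewed, at most 18 in all, crops included, and the job is handed in when it is done.

```bash
mkdir -p pics
cat > h.py <<'E'
import numpy as np, cv2
from workcell import sensors, grab_frame, manip, spotter
from scipy.spatial.transform import Rotation as R
def ext(f):
    if "extrinsics" in f: return np.array(f["extrinsics"])
    s=f["state"]; T=np.eye(4); T[:3,:3]=R.from_quat(s["eef_rot"]).as_matrix(); T[:3,3]=s["ee_pos"]
    return T@np.array(f["tool_from_camera"])
def grab(n,save=None):
    s=sensors.state(); f=grab_frame(n); f["state"]=s
    if save: cv2.imwrite("pics/"+save,cv2.cvtColor(f["pixels"],cv2.COLOR_RGB2BGR))
    return f
def ray(f,uv):
    E=ext(f); p=cv2.undistortPoints(np.array([[uv]],float),np.array(f["intrinsics"]),np.array(f["D"]))[0,0]
    return E[:3,3], E[:3,:3]@np.array([p[0],-p[1],-1.])
def at(f,uv,z):
    o,d=ray(f,uv); return o+d*(z-o[2])/d[2]
def proj(f,P):
    E=ext(f); c=(np.atleast_2d(P)-E[:3,3])@E[:3,:3]; c=c*[1,-1,-1]
    return cv2.projectPoints(c,np.zeros(3),np.zeros(3),np.array(f["intrinsics"]),np.array(f["D"]))[0][:,0]
E
cat > /tmp/a.py <<'E'
from h import *
s=sensors.state(); print({k:np.round(v,3).tolist() for k,v in s.items()})
for c in ["scene","side","wrist"]:
    f=grab(c,c+"0.png"); print(c,np.round(ext(f)[:3,3],3), np.round(-ext(f)[:3,2],2))
    for n,z in [("sugar_shaker",.012),("flour_shaker",.012),("canister",.012),("lid_a",0),("caddy",0),("board",0),("mat",0)]:
        for d in spotter.landmark_of(n,c)[:3]:
            if d["p"]>.2: print(" ",n,round(d["p"],2),np.round(d["point"],1),np.round(at(f,d["point"],z),3))
E
PYTHONPATH=. python3 /tmp/a.py
```

```text
Traceback (most recent call last):
  File "h.py", line 1, in <module>
    import numpy as np, cv2
ModuleNotFoundError: No module named 'cv2'
```

```bash
cp /tmp/a.py a.py; python3 a.py
```

```text
{'t': 0.0, 'joint_pos': [-1.218, 0.322, -0.07, 1.452, 0.023, 1.371, -0.057], 'joint_vel': [-0.001, 0.0, 0.0, -0.001, -0.001, 0.001, -0.0], 'joint_efforts': [-0.001, -49.356, -0.382, -31.435, 0.013, 0.011, 0.0], 'ee_pos': [0.216, 0.613, 0.23], 'eef_rot': [0.169, 0.986, -0.001, -0.0], 'force': [-0.06, 0.464, -0.058], 'moment': [-0.008, -0.029, 0.019], 'finger_force': 0.0, 'grip_width': 0.085}
scene [ 0.062 -0.349  0.736] [ 0.55  0.31 -0.77]
  sugar_shaker 0.56 [177.5 171.4] [0.541 0.178 0.012]
  flour_shaker 0.71 [242.7 245.1] [ 0.435 -0.091  0.012]
  flour_shaker 0.65 [217.8 142.9] [0.686 0.148 0.012]
  canister 0.82 [199.9 153.7] [0.625 0.166 0.012]
  lid_a 0.77 [242.5 240.1] [ 0.452 -0.079  0.   ]
  lid_a 0.71 [208.9 229.4] [0.438 0.006 0.   ]
  lid_a 0.71 [270.  264.5] [ 0.429 -0.165  0.   ]
  caddy 0.78 [201.9 159. ] [0.62  0.158 0.   ]
  board 0.96 [338.2 298.8] [ 0.43  -0.327  0.   ]
  mat 0.86 [162.7 205. ] [0.44  0.147 0.   ]
  mat 0.65 [198.2 160.9] [0.609 0.162 0.   ]
side [ 0.57  -0.493  0.867] [ 0.01  0.45 -0.9 ]
  sugar_shaker 0.93 [244.6 112.9] [0.533 0.177 0.012]
  canister 0.85 [273.8 115.6] [0.614 0.169 0.012]
  lid_a 0.76 [204.1 166.3] [0.432 0.01  0.   ]
  lid_a 0.67 [199.1 225.6] [ 0.432 -0.155  0.   ]
  lid_a 0.61 [210.1 194.7] [ 0.453 -0.072  0.   ]
  caddy 0.72 [276.  117.8] [0.621 0.171 0.   ]
  board 0.96 [196.8 296.3] [ 0.44  -0.324  0.   ]
  mat 0.78 [209.2 117. ] [0.434 0.17  0.   ]
wrist [0.148 0.638 0.374] [ 0.27 -0.09 -0.96]
```

View pics/scene0.png

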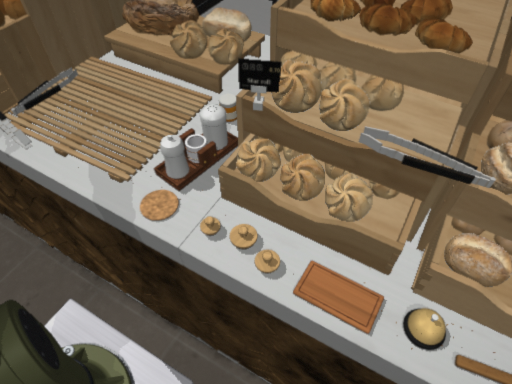

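View pics/side0.png

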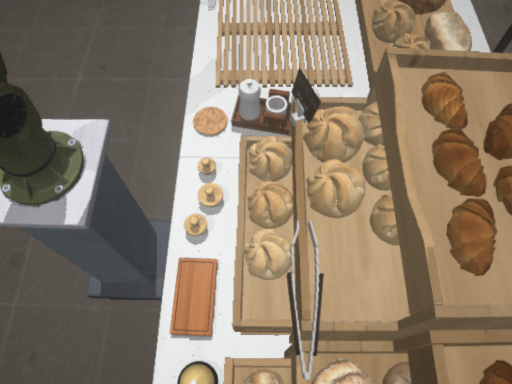

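The sugar shaker is in the near bay (scene ~175,155) and the flour shaker in the far bay (~213,120), with the canister between them at (196,148). A price tag stands behind the flour shaker. The three lids lie at scene (210,225), (243,237) and (267,261), and the third looks like the middle size. I'll move the wrist camera in over the caddy.

Careful with the scale: shifts go in shares of 0.8 m and turns go in shares of pi rad. That gives: -0.031 m / 0.8 = -0.0388, -0.0226 m / 0.8 = -0.0283, -0.113 rad / 3.1416 = -0.036.

```bash
python3 -m handwheel '-0.0388 -0.0283 -0.0108 0 0 0;-0.0388 -0.0283 -0.0108 0 0 0;-0.0388 -0.0283 -0.0108 0 0 0;-0.0388 -0.0283 -0.0108 0 0 0;-0.0388 -0.0283 -0.0108 0 0 0;-0.0388 -0.0283 -0.0108 0 0 0;-0.0388 -0.0283 -0.0108 0 0 0;-0.0388 -0.0283 -0.0108 0 0 0;-0.0388 -0.0283 -0.0108 0 0 0;-0.0388 -0.0283 -0.0108 0 0 0;-0.0388 -0.0283 -0.0108 0 0 0;-0.0388 -0.0283 -0.0108 0 0 0;-0.0388 -0.0283 -0.0108 0 0 0;-0.0388 -0.0283 -0.0108 0 0 0;0 0 0 0 0 -0.036;0 0 0 0 0 -0.036;0 0 0 0 0 -0.036;0 0 0 0 0 0;0 0 0 0 0 0'
cat > b.py <<'E'
from h import *
import sys
S,D=grab("scene"),grab("side")
def tri(a,b):
    o1,d1=ray(S,a);o2,d2=ray(D,b);t=np.linalg.lstsq(np.c_[d1,-d2],o2-o1,rcond=None)[0]
    p,q=o1+d1*t[0],o2+d2*t[1]; return np.round((p+q)/2,3),np.round(np.linalg.norm(p-q),3)
print("tag top/left",tri((241,62),(298,72)),tri((279,66),(319,103)))
f=grab("wrist","wrist1.png"); print(f["state"]["ee_pos"],f["state"]["eef_rot"],f["state"]["joint_pos"])
for n,z in [("sugar_shaker",.012),("flour_shaker",.012),("canister",.012),("caddy",0),("mat",0)]:
    for d in spotter.landmark_of(n,"wrist")[:2]:
        if d["p"]>.2: print(" ",n,round(d["p"],2),np.round(d["point"],1),np.round(at(f,d["point"],z),3))
E
python3 b.py
```

```text
t: 3.1
ee_pos: [0.5202, 0.1704, 0.3518]
eef_rot: [0.001, 1.0, 0.0, 0.0]
force: [0.4, -0.2, -0.3]
grip_width: 0.0853
finger_force: 0.0
tag top/left (array([0.645, 0.033, 0.322]), np.float64(0.002)) (array([ 0.681, -0.036,  0.315]), np.float64(0.002))
[0.52019059 0.17047216 0.35178746] [7.03540211e-04 9.99999748e-01 4.04503226e-05 8.87366430e-05] [-0.66697776  0.06562301  0.32138796  1.51787546 -0.02073253  1.56125291
  1.22334806]
  sugar_shaker 0.75 [242.3 244.9] [0.689 0.154 0.012]
  sugar_shaker 0.69 [258.  166.9] [0.544 0.182 0.012]
  flour_shaker 0.73 [243.4 244.6] [0.688 0.156 0.012]
  canister 0.92 [251.5 207.3] [0.616 0.171 0.012]
  caddy 0.87 [246.6 204.5] [0.615 0.162 0.   ]
  mat 0.59 [242.3  99.6] [0.436 0.157 0.   ]
```

View pics/wrist1.png

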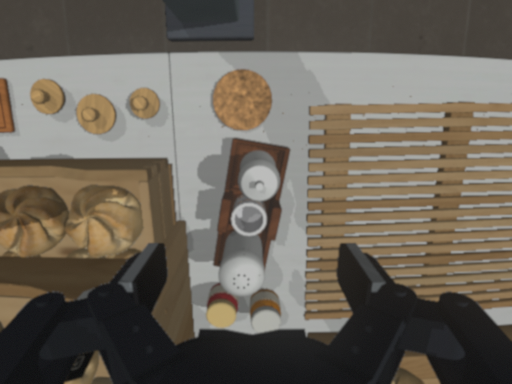

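The wrist picture shows the caddy tilted slightly, with corners at (232,139) and (289,151). The sugar spout is at (260,185), the canister rim is centred at (248,216), and the flour dome's holes are centred at (242,280). Two jars stand just behind the flour shaker. The lids, at (47,97), (96,114) and (144,103), can be sized here.

```bash
cat > c.py <<'E'
from h import *
f=grab("wrist")
for n,uv,z in [("cad",(232,139),.026),("cad",(289,151),.026),("cad far",(215,265),.026),("sug",(260,185),.134),("flour",(242,280),.13),("jar",(222,297),.1),("jar",(266,298),.1)]:
    print(n,np.round(at(f,uv,z),4))
m=spotter.outline_of("canister","wrist")[0]; cv2.imwrite("pics/m.png",m["pixels"]*255); b=m["box"]; print(b,at(f,b[:2],.068))
for d in spotter.outline_of("lid_a","wrist")[:4]:
    (x,y),ax,_=cv2.fitEllipse(max(cv2.findContours(d["pixels"].astype(np.uint8),0,1)[0],key=len))
    P=at(f,(x,y),.02); k=np.linalg.norm(P-ext(f)[:3,3])/f["intrinsics"][0][0]
    print("lid",round(d["p"],2),(x,y),np.array(ax)*k,P)
d=spotter.outline_of("mat","wrist")[0]; b=d["box"]; print("mat",d["p"],b,at(f,b[:2],.006))
for c in ["scene","side"]:
    f=grab(c)
    for n in ["mat","board","lid_b"]:
        for d in spotter.outline_of(n,c)[:3]: print(c,n,round(d["p"],2),np.round(d["box"],1),np.round(at(f,d["box"][:2],.012 if n=="board" else .006 if n=="mat" else .02),4))
E
python3 c.py
```

```text
cad [0.4963 0.1403 0.026 ]
cad [0.5154 0.2316 0.026 ]
cad far [0.7219 0.105  0.026 ]
sug [0.5434 0.1822 0.134 ]
flour [0.6855 0.1576 0.13  ]
jar [0.7364 0.1243 0.1   ]
jar [0.7383 0.1943 0.1   ]
[249.1, 213.8, 38.2, 39.4] [0.60718813 0.16752943 0.068     ]
lid 0.79 (143.90756225585938, 102.64596557617188) [0.05125331 0.05488004] [0.43929381 0.00201904 0.02      ]
lid 0.79 (47.279972076416016, 95.325439453125) [0.06480091 0.07282939] [ 0.42430885 -0.15581758  0.02      ]
lid 0.58 (96.2916259765625, 113.48068237304688) [0.06890596 0.07690135] [ 0.45460125 -0.07745446  0.02      ]
mat 0.82 [242.7, 98.6, 57.9, 61.4] [0.43410305 0.15722767 0.006     ]
scene mat 0.86 [158.2 205.1  35.3  33.9] [0.4308 0.1525 0.006 ]
scene board 0.89 [339.9 298.8  89.9  69.7] [ 0.4254 -0.3303  0.012 ]
scene lid_b 0.85 [266.3 261.6  24.8  23. ] [ 0.421  -0.1594  0.02  ]
scene lid_b 0.85 [243.1 238.1  28.5  24.9] [ 0.447  -0.0844  0.02  ]
scene lid_b 0.73 [211.1 227.6  21.   19.1] [ 0.4342 -0.0056  0.02  ]
side mat 0.56 [210.8 121.4  33.8  28.6] [0.44   0.1504 0.006 ]
side board 0.85 [194.9 295.7  45.1  77.8] [ 0.4376 -0.3255  0.012 ]
side lid_b 0.87 [208.4 193.7  28.1  27.5] [ 0.4513 -0.0788  0.02  ]
side lid_b 0.7 [195.6 223.3  19.1  23.2] [ 0.4265 -0.1574  0.02  ]
side lid_b 0.66 [206.8 163.8  19.   17.7] [0.4412 0.0062 0.02  ][ WARN:0@2.042] global loadsave.cpp:1063 imwrite_ Unsupported depth image for selected encoder is fallbacked to CV_8U.
```

To row units: -0.023 m / 0.8 = -0.0288, 0.0115 m / 0.8 = 0.0144, 0.1163 rad / 3.1416 = 0.037.

```bash
python3 -m handwheel '-0.0288 0.0144 0 0 0 0;0 0 0.0125 0 0 0.037;0 0 0.0125 0 0 0.037;0 0 0.0125 0 0 0.037;0 0 0.0125 0 0 0.037;0 0 0.0125 0 0 0.037;0 0 0.0125 0 0 0.037;0 0 0.0125 0 0 0.037;0 0 0.0125 0 0 0.037;0 0 0.0125 0 0 0.037;0 0 0.0125 0 0 0.037;0 0 0.0125 0 0 0.037;0 0 0.0125 0 0 0.037;0 0 0.0125 0 0 0.037;0 0 0.0125 0 0 0.037;0 0 0.0125 0 0 0.037;0 0 0 0 0 0;0 0 0 0 0 0'
cat > w.py <<'E'
from h import *
import sys
f=grab("wrist",sys.argv[1]); s=f["state"]; Rm=R.from_quat(s["eef_rot"]).as_matrix()
print(np.round(s["ee_pos"],4),"xt",np.round(Rm[:,0],3),"yt",np.round(Rm[:,1],3),"j",np.round(s["joint_pos"],2))
for n,z in [(a.split(":")[0],float(a.split(":")[1])) for a in sys.argv[2:]]:
    for d in spotter.landmark_of(n,"wrist")[:3]:
        if d["p"]>.2: print(" ",n,round(d["p"],2),np.round(d["point"],1),np.round(at(f,d["point"],z),4))
E
python3 w.py w2.png sugar_shaker:.012 flour_shaker:.012 canister:.012 caddy:0
```

```text
t: 5.9
ee_pos: [0.5432, 0.182, 0.2018]
eef_rot: [0.765, 0.644, -0.0, 0.0]
force: [-0.1, 0.1, 0.2]
grip_width: 0.0852
finger_force: 0.0
[0.5432 0.182  0.2018] xt [ 0.17   0.985 -0.   ] yt [ 0.985 -0.17  -0.   ] j [-0.76  0.18  0.44  1.7  -0.08  1.28 -0.47]
  sugar_shaker 0.94 [257.5 172.2] [0.5503 0.1819 0.012 ]
  flour_shaker 0.83 [374.2 174.5] [0.6856 0.156  0.012 ]
  canister 0.91 [316.3 176.1] [0.6174 0.1656 0.012 ]
```

View pics/w2.png

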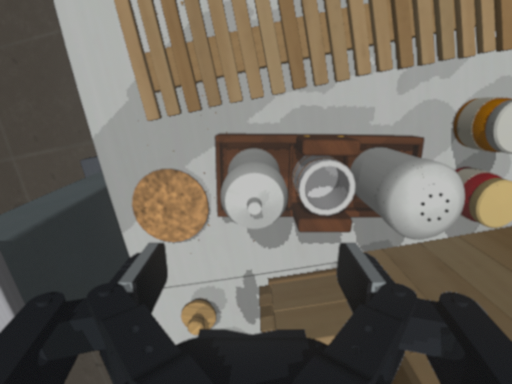

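Now aligned: the sugar spout is at (255,206), on the finger centre line, and both finger sides are free. I'll descend and grip.

To row units: 0.0165 m / 0.8 = 0.0206, 0.0155 m / 0.8 = 0.0194.

```bash
python3 -m handwheel '0 0.0038 0.0194 0 0 0;0 0 0.0194 0 0 0;0 0 0.0194 0 0 0;0 0 0.0194 0 0 0;0 0 0.0194 0 0 0;0 0 0.0194 0 0 0;0 0 0.0194 0 0 0;0 0 0.0206 0 0 0;0 0 0 0 0 0;0 0 0 0 0 0' && python3 -m handwheel '0 0 0 0 0 0;0 0 0 0 0 0;0 0 0 0 0 0;0 0 0 0 0 0;0 0 0 0 0 0;0 0 0 0 0 0;0 0 0 0 0 0;0 0 0 0 0 0;0 0 0 0 0 0;0 0 0 0 0 0' .04 40
```

```text
t: 7.15
ee_pos: [0.5461, 0.1813, 0.0764]
eef_rot: [0.766, 0.643, -0.0, 0.0]
force: [0.1, 0.1, 0.4]
grip_width: 0.0854
finger_force: 0.0
t: 8.15
ee_pos: [0.5466, 0.1819, 0.078]
eef_rot: [0.766, 0.643, 0.001, -0.0]
force: [-2.0, -0.0, 6.1]
grip_width: 0.0556
finger_force: 42.2
```

To row units: 0.004 m / 0.8 = 0.005.

```bash
python3 -m handwheel '0 0 0 0 0 0;0 0 0 0 0 0;0 0 0 0 0 0;0 0 0.005 0 0 0;0 0 0.005 0 0 0;0 0 0 0 0 0' .085 && python3 -m handwheel '0 0 0 0 0 0;0 0 0 0 0 0;0 0 0 0 0 0;0 0 0 0 0 0;0 0 0 0 0 0;0 0 0 0 0 0;0 0 0 0 0 0;0 0 0 0 0 0;0 0 0 0 0 0;0 0 0 0 0 0' .04 40
python3 - <<'E'
from h import *
f=grab("side")["pixels"]; g=grab("scene")["pixels"]
a=cv2.resize(f[60:160,200:320],None,fx=3.3,fy=3.3); b=cv2.resize(g[90:190,120:240],None,fx=3.3,fy=3.3)
cv2.imwrite("pics/g3.png",np.hstack([a,b])[:,:,::-1])
E
```

```text
t: 8.75
ee_pos: [0.5455, 0.1811, 0.0677]
eef_rot: [0.766, 0.643, -0.001, -0.0]
force: [0.3, 0.3, 0.0]
grip_width: 0.0849
finger_force: 0.0
t: 9.75
ee_pos: [0.5461, 0.1816, 0.069]
eef_rot: [0.766, 0.643, 0.0, -0.0]
force: [-2.3, 0.1, 5.8]
grip_width: 0.0563
finger_force: 42.9
```

View pics/g3.png

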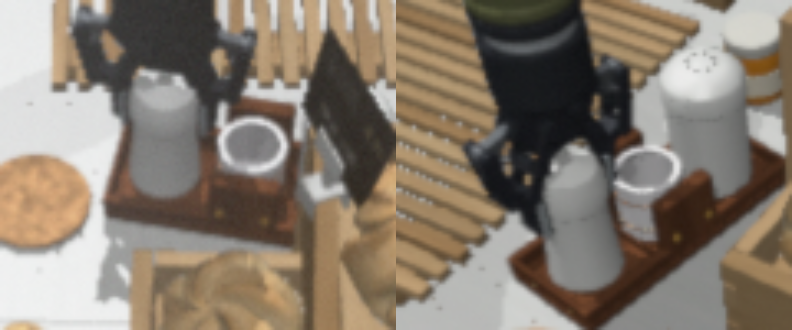

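To row units: -0.03 m / 0.8 = -0.0375, -0.025 m / 0.8 = -0.0313, -0.1 rad / 3.1416 = -0.0318.

```bash
python3 -m handwheel '0 0 -0.0063 0 0 0;0 0 -0.015 0 0 0;0 0 -0.0188 0 0 0;0 0 -0.0188 0 0 0;0 0 -0.0188 0 0 0;0 0 -0.0188 0 0 0;0 0 -0.0163 0 0 -0.0223;0 0 0 0 0 -0.0318;0 -0.0188 0 0 0 0;0 -0.0313 0 0 0 0;0 -0.0375 0 0 0 0;0 -0.0313 0 0 0 0;0 -0.0225 0 0 0 0;0 0 0 0 0 0;0 0 0 0 0 0'; python3 -m handwheel '-0.025 0 0 0 0 0;-0.0438 0 0 0 0 0;-0.05 0 0 0 0 0;-0.05 0 0 0 0 0;-0.05 0 0 0 0 0;-0.05 0 0 0 0 0;-0.05 0 0 0 0 0;-0.05 0 0 0 0 0;-0.05 0 0 0 0 0;-0.05 0 0 0 0 0;-0.05 0 0 0 0 0;-0.05 0 0 0 0 0;-0.0438 0 0 0 0 0;-0.0313 0 0 0 0 0;-0.0188 0 0 0 0 0;0 0 0 0 0 0;0 0 0 0 0 0;0 0 0 0 0 0'
python3 - <<'E'
from h import *
s=sensors.state();print(s["joint_pos"])
f=grab("scene","s4.png")
for d in spotter.landmark_of("sugar_shaker","scene")[:1]: print(d["p"],at(f,d["point"],.10))
E
```

```text
t: 11.35
ee_pos: [0.4338, 0.182, 0.1598]
eef_rot: [0.708, 0.706, 0.001, 0.0]
force: [0.8, -0.4, -3.4]
grip_width: 0.0559
finger_force: 43.7
t: 13.15
ee_pos: [0.4319, -0.3472, 0.1587]
eef_rot: [0.708, 0.706, 0.0, -0.0]
force: [0.3, 0.1, -3.1]
grip_width: 0.0559
finger_force: 43.7
[-0.22879361  0.24449526  0.98421084  1.81454632 -0.218833    1.19840431
  0.82017329]
0.94 [ 0.43077951 -0.35144285  0.1       ]
```

View pics/s4.png

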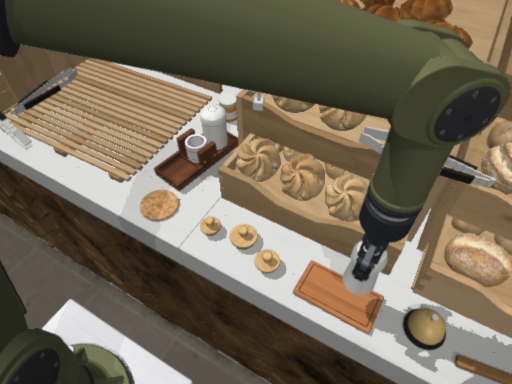

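The sugar shaker is held upright over the far end of the board. I'll lower it there.

To row units: 0.015 m / 0.8 = 0.0188, -0.01 m / 0.8 = -0.0125.

```bash
python3 -m handwheel '-0.0125 0 0.0125 0 0 0;-0.0125 0 0.0188 0 0 0;0 0 0.0188 0 0 0;0 0 0.0188 0 0 0;0 0 0.0188 0 0 0;0 0 0.0125 0 0 0;0 0 0.0063 0 0 0;0 0 0.0038 0 0 0;0 0 0 0 0 0;0 0 0 0 0 0'
```

```text
t: 14.25
ee_pos: [0.4316, -0.3685, 0.0712]
eef_rot: [0.708, 0.706, 0.0, 0.0]
force: [-0.2, -0.5, -2.6]
grip_width: 0.0563
finger_force: 43.7
```

To row units: 0.0015 m / 0.8 = 0.0019.

```bash
python3 -m handwheel '0 0 0.0019 0 0 0;0 0 0 0 0 0;0 0 0 0 0 0'; python3 -m handwheel '0 0 0.0013 0 0 0;0 0 0 0 0 0;0 0 0 0 0 0'; python3 -m handwheel '0 0 0.0013 0 0 0;0 0 0 0 0 0;0 0 0 0 0 0'
```

```text
t: 14.55
ee_pos: [0.4314, -0.3682, 0.0694]
eef_rot: [0.708, 0.706, 0.0, 0.0]
force: [0.2, 0.0, -3.9]
grip_width: 0.0561
finger_force: 43.7
t: 14.85
ee_pos: [0.4315, -0.3685, 0.069]
eef_rot: [0.708, 0.706, 0.0, 0.0]
force: [-2.5, 1.1, 5.7]
grip_width: 0.0562
finger_force: 44.4
t: 15.15
ee_pos: [0.4315, -0.3687, 0.069]
eef_rot: [0.708, 0.706, 0.001, 0.0]
force: [-4.8, 3.4, 13.3]
grip_width: 0.0564
finger_force: 45.1
```

To row units: 0.045 m / 0.8 = 0.0563, 0.036 m / 0.8 = 0.045.

```bash
python3 -m handwheel '0 0 0 0 0 0;0 0 0 0 0 0;0 0 0 0 0 0;0 0 0 0 0 0;0 0 0 0 0 0;0 0 -0.0125 0 0 0;0 0 -0.025 0 0 0;0 0 -0.0375 0 0 0;0 0 -0.0375 0 0 0;0 0 -0.0375 0 0 0;0 0 -0.025 0 0 0;0.025 0 0 0 0 0;0.045 0 0 0 0 0;0.0563 0 0 0 0 0;0.0563 0 0 0 0 0;0.0563 0 0 0 0 0;0.0563 0 0 0 0 0;0.0563 0 0 0 0 0' .085 && python3 -m handwheel '0.0563 0 0 0 0 0;0.0563 0 0 0 0 0;0.0563 0 0 0 0 0;0.0563 0 0 0 0 0;0.05 0 0 0 0 0;0.0313 0 0 0 0 0;0 0.025 0 0 0 0;0 0.0438 0 0 0 0;0 0.0563 0 0 0 0;0 0.0563 0 0 0 0;0 0.0563 0 0 0 0;0 0.05 0 0 0 0;0 0.0313 0 0 0 0;0 0 0 0 0 0;0 0 0 0 0 0'; python3 -m handwheel '0 0 0 0 0 -0.0318;0 0 0 0 0 -0.037;0 0 0 0 0 -0.037;0 0 0 0 0 -0.037;0 0 0 0 0 -0.037;0 0 0 0 0 -0.037;0 0 0 0 0 -0.037;0 0 0 0 0 -0.037;0 0 0 0 0 -0.037;0 0 0 0 0 -0.037;0 0 0 0 0 -0.037;0 0 0 0 0 -0.037;0 0 0 0 0 -0.037;0 0 0 0 0 0;0 0 0 0 0 0'; python3 w.py w5.png flour_shaker:.012 canister:.012 caddy:0
```

```text
t: 16.95
ee_pos: [0.4321, -0.0857, 0.2082]
eef_rot: [0.709, 0.706, 0.001, 0.0]
force: [1.9, 0.8, 0.1]
grip_width: 0.0846
finger_force: 0.0
t: 18.45
ee_pos: [0.6881, 0.1563, 0.2071]
eef_rot: [0.709, 0.706, -0.001, 0.0]
force: [-0.6, 0.8, -0.6]
grip_width: 0.0848
finger_force: 0.0
t: 19.95
ee_pos: [0.6875, 0.1571, 0.2081]
eef_rot: [0.04, 0.999, 0.0, 0.0]
force: [0.4, 0.5, -0.1]
grip_width: 0.085
finger_force: 0.0
[0.6875 0.1571 0.2081] xt [-0.997  0.081 -0.001] yt [0.081 0.997 0.   ] j [-0.44  0.45  0.25  1.34 -0.11  1.37  1.3 ]
  flour_shaker 0.94 [248.4 169.5] [0.6858 0.1546 0.012 ]
  canister 0.63 [253.3 109.3] [0.6177 0.1659 0.012 ]
```

View pics/w5.png

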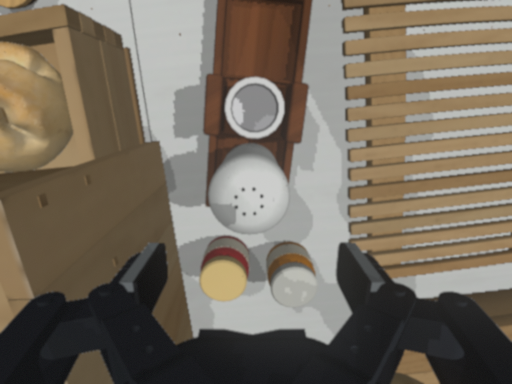

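Both finger sides of the flour shaker, whose holes are centred at (249,202), are free, and the jars stand clear below it. I'll descend.

To row units: 0.018 m / 0.8 = 0.0225, 0.012 m / 0.8 = 0.015.

```bash
python3 -m handwheel '0.0013 -0.0025 0.0125 0 0 0;0 0 0.0225 0 0 0;0 0 0.0225 0 0 0;0 0 0.0225 0 0 0;0 0 0.0225 0 0 0;0 0 0.0225 0 0 0;0 0 0.0225 0 0 0;0 0 0.015 0 0 0;0 0 0.0088 0 0 0;0 0 0 0 0 0;0 0 0 0 0 0' && python3 -m handwheel '0 0 0 0 0 0;0 0 0 0 0 0;0 0 0 0 0 0;0 0 0 0 0 0;0 0 0 0 0 0;0 0 0 0 0 0;0 0 0 0 0 0;0 0 0 0 0 0' .05 40
```

```text
t: 21.25
ee_pos: [0.6874, 0.155, 0.0709]
eef_rot: [0.039, 0.999, 0.0, 0.001]
force: [0.5, 0.1, 0.5]
grip_width: 0.0849
finger_force: 0.0
t: 22.05
ee_pos: [0.6881, 0.1549, 0.0718]
eef_rot: [0.039, 0.999, 0.0, 0.001]
force: [-0.3, -1.0, 5.4]
grip_width: 0.0677
finger_force: 45.9
```

To row units: 0.04 m / 0.8 = 0.05, 0.03 m / 0.8 = 0.0375.

```bash
python3 -m handwheel '0 0 -0.0063 0 0 0;0 0 -0.015 0 0 0;0 0 -0.0188 0 0 0;0 0 -0.0188 0 0 0;0 0 -0.02 0 0 0;0 0 -0.0188 0 0 0;0 0 -0.015 0 0 0;0.0188 0 0 0 0 0;0.0375 0 0 0 0 0;0.05 0 0 0 0 0;0.05 0 0 0 0 0;0.05 0 0 0 0 0;0.05 0 0 0 0 0;0.0375 0 0 0 0 0;0.0263 0 0 0 0 0;0 0 0 0 0 0;0 0 0 0 0 0' && python3 -m handwheel '0 0 0 0 0 0.0223;0 0 0 0 0 0.035;0 0 0 0 0 0.035;0 0 0 0 0 0.035;0 0 0 0 0 0.035;0 0 0 0 0 0.035;0 0 0 0 0 0.035;0 0 0 0 0 0.035;0 0 0 0 0 0.035;0 0 0 0 0 0.035;0 0 0 0 0 0.035;0 0 0 0 0 0.035;0 0 0 0 0 0.035;0 0 0 0 0 0.0318;0 0 0 0 0 0;0 0 0 0 0 0'
```

```text
t: 23.75
ee_pos: [0.4322, 0.1752, 0.1612]
eef_rot: [0.039, 0.999, 0.001, 0.001]
force: [0.9, 0.2, -2.4]
grip_width: 0.068
finger_force: 45.8
t: 25.35
ee_pos: [0.4325, 0.1749, 0.1604]
eef_rot: [0.706, 0.708, 0.0, 0.0]
force: [-0.6, -0.4, -2.5]
grip_width: 0.0674
finger_force: 45.8
```

To row units: -0.04 m / 0.8 = -0.05, -0.035 m / 0.8 = -0.0438.

```bash
python3 -m handwheel '-0.0225 0 0 0 0 0;-0.0438 0 0 0 0 0;-0.05 0 0 0 0 0;-0.05 0 0 0 0 0;-0.05 0 0 0 0 0;-0.05 0 0 0 0 0;-0.05 0 0 0 0 0;-0.05 0 0 0 0 0;-0.05 0 0 0 0 0;-0.05 0 0 0 0 0;-0.05 0 0 0 0 0;-0.0313 0 0 0 0 0;-0.0225 0 0 0 0 0;0 0 0 0 0 0;0 0 0 0 0 0' && python3 -m handwheel '0 0 0.0125 0 0 0;0 0 0.0188 0 0 0;0 0 0.0188 0 0 0;0 0 0.0188 0 0 0;0 0 0.0188 0 0 0;0 0 0.0125 0 0 0;0 0 0.005 0 0 0;0 0 0.0038 0 0 0;0 0 0 0 0 0;0 0 0 0 0 0';  python3 -m handwheel '0 0 0.0019 0 0 0;0 0 0 0 0 0;0 0 0 0 0 0'
```

```text
t: 26.85
ee_pos: [0.4327, -0.2808, 0.1601]
eef_rot: [0.706, 0.708, -0.0, -0.0]
force: [1.0, -0.5, -3.3]
grip_width: 0.0673
finger_force: 45.9
t: 27.85
ee_pos: [0.4331, -0.281, 0.0737]
eef_rot: [0.706, 0.708, 0.0, 0.0]
force: [-0.2, -0.3, -2.1]
grip_width: 0.0674
finger_force: 45.9
t: 28.15
ee_pos: [0.4328, -0.2809, 0.0719]
eef_rot: [0.706, 0.708, 0.0, 0.0]
force: [0.5, 0.1, -2.2]
grip_width: 0.0676
finger_force: 45.9
```

To row units: 0.0012 m / 0.8 = 0.0015.

```bash
python3 -m handwheel '0 0 0.0015 0 0 0;0 0 0 0 0 0;0 0 0 0 0 0'; python3 -m handwheel '0 0 0 0 0 0;0 0 0 0 0 0;0 0 0 0 0 0;0 0 0 0 0 0;0 0 0 0 0 0;0 0 -0.0125 0 0 0;0 0 -0.025 0 0 0;0 0 -0.0375 0 0 0;0 0 -0.0375 0 0 0;0 0 -0.0375 0 0 0;0 0 -0.025 0 0 0;0.025 0 0 0 0 0;0.045 0 0 0 0 0;0.0563 0 0 0 0 0;0.0563 0 0 0 0 0;0.0563 0 0 0 0 0;0.0563 0 0 0 0 0' .085 && python3 -m handwheel '0.0563 0 0 0 0 0;0.0563 0 0 0 0 0;0.0563 0 0 0 0 0;0.05 0 0 0 0 0;0.0313 0 0 0 0 0;0.0163 0 0 0 0 0;0 0.025 0 0 0 0.0185;0 0.0375 0 0 0 0.0185;0 0.05 0 0 0 0.0185;0 0.05 0 0 0 0;0 0.05 0 0 0 0;0 0.025 0 0 0 0;0 0 0 0 0 0;0 0 0 0 0 0'; python3 w.py w6.png canister:.012 caddy:0 mat:0
python3 - <<'E'
from h import *
f=grab("scene"); 
for n in ["sugar_shaker","flour_shaker"]:
    for d in spotter.landmark_of(n,"scene")[:1]: print(n,d["p"],at(f,d["point"],.012))
E
```

```text
t: 28.45
ee_pos: [0.4329, -0.2811, 0.0718]
eef_rot: [0.706, 0.708, 0.0, -0.0]
force: [-3.1, 1.2, 6.5]
grip_width: 0.0674
finger_force: 46.6
t: 30.15
ee_pos: [0.4321, -0.0434, 0.2115]
eef_rot: [0.707, 0.708, 0.001, 0.001]
force: [0.5, -0.3, 0.4]
grip_width: 0.085
finger_force: 0.0
t: 31.55
ee_pos: [0.6196, 0.1438, 0.2104]
eef_rot: [0.766, 0.643, -0.001, -0.0]
force: [0.2, -0.1, -0.9]
grip_width: 0.085
finger_force: 0.0
[0.6196 0.1438 0.2104] xt [ 0.173  0.985 -0.001] yt [ 0.985 -0.173 -0.001] j [-0.46  0.3   0.24  1.53 -0.07  1.32 -0.39]
  canister 0.63 [247.  153.8] [0.6179 0.1655 0.012 ]
  mat 0.65 [111.  184.9] [0.4404 0.1554 0.    ]
sugar_shaker 0.77 [ 0.43369578 -0.36587418  0.012     ]
flour_shaker 0.73 [ 0.43501324 -0.27845244  0.012     ]
```

View pics/w6.png

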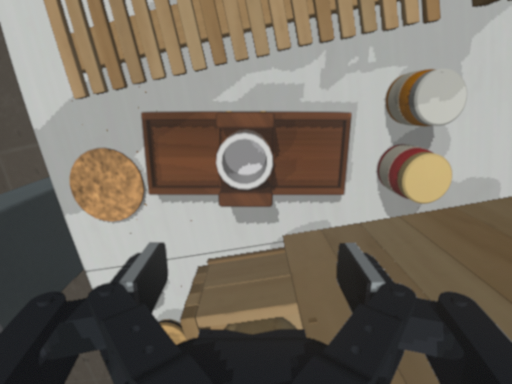

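The caddy is seen square-on, with corners at (143,112), (351,112), (346,193) and (147,195). The canister rim is centred at (245,160) and both end bays are empty.

Run:
```python
from h import *
f=grab("wrist")
c=np.array([at(f,u,.026)[:2] for u in [(143,112),(351,112),(346,193),(147,195)]]);print(c.round(4),c.mean(0),np.degrees(np.arctan2(*(c[1]-c[0])[::-1])),np.degrees(np.arctan2(*(c[2]-c[3])[::-1])))
print("rim",at(f,(245,160),.068)); d=spotter.outline_of("canister","wrist")[0];print(d["box"],at(f,d["box"][:2],.065))
d=spotter.outline_of("mat","wrist")[0];print("mat",d["box"],at(f,(107,184),.006),at(f,d["box"][:2],.006))
s=f["state"];Rm=R.from_quat(s["eef_rot"]).as_matrix();print(((at(f,(245,160),.068)-s["ee_pos"])@Rm).round(4))
```

```text
[[0.5144 0.2343]
 [0.7387 0.1953]
 [0.7254 0.1039]
 [0.4936 0.1416]] [0.61802087 0.16880757] -9.855399217573137 -9.249077734797467
rim [0.61715972 0.16958589 0.068     ]
[246.1, 161.2, 53.1, 57.3] [0.61787772 0.16770568 0.065     ]
mat [107.1, 187.3, 77.4, 74.2] [0.43887493 0.15961937 0.006     ] [0.4376841  0.15549363 0.006     ]
[ 0.0236 -0.0065  0.143 ]
```

To row units: 0.02 m / 0.8 = 0.025, 0.015 m / 0.8 = 0.0188.

```bash
python3 -m handwheel '0.0153 -0.0041 0 0 0 0;0.0153 -0.0043 0.0125 0 0 0;0 0 0.025 0 0 0;0 0 0.025 0 0 0;0 0 0.025 0 0 0;0 0 0.025 0 0 0;0 0 0.025 0 0 0;0 0 0.025 0 0 0;0 0 0.025 0 0 0;0 0 0.0188 0 0 0;0 0 0.0125 0 0 0;0 0 0.0063 0 0 0;0 0 0 0 0 0;0 0 0 0 0 0' && python3 -m handwheel '0 0 0 0 0 0;0 0 0 0 0 0;0 0 0 0 0 0;0 0 0 0 0 0;0 0 0 0 0 0;0 0 0 0 0 0;0 0 0 0 0 0;0 0 0 0 0 0;0 0 0 0 0 0;0 0 0 0 0 0' .04 35
```

```text
t: 33.45
ee_pos: [0.6182, 0.1703, 0.0313]
eef_rot: [0.765, 0.644, 0.001, 0.0]
force: [0.2, -0.1, 0.3]
grip_width: 0.0852
finger_force: 0.0
t: 34.45
ee_pos: [0.6182, 0.1702, 0.0316]
eef_rot: [0.765, 0.644, 0.001, 0.0]
force: [-1.5, 0.1, 6.2]
grip_width: 0.0559
finger_force: 38.0
```

To row units: -0.035 m / 0.8 = -0.0438, -0.012 m / 0.8 = -0.015.

```bash
python3 -m handwheel '0 0 -0.0063 0 0 0;0 0 -0.015 0 0 0;0 0 -0.0225 0 0 0;0 0 -0.0225 0 0 0;0 0 -0.015 0 0 0;0 0 -0.0063 0 0 0;0 -0.015 0 0 0 0;-0.0063 -0.03 0 0 0 0;-0.0125 -0.0438 0 0 0 0;-0.0125 -0.0438 0 0 0 0;-0.0125 -0.0438 0 0 0 0;-0.0088 -0.0288 0 0 0 0;-0.0038 -0.015 0 0 0 0;0 0 0 0 0 0;0 0 0 0 0 0'
python3 - <<'E'
from h import *
s=sensors.state();Rm=R.from_quat(s["eef_rot"]).as_matrix();print(((np.array([.437,.156,.0256])-s["ee_pos"])@Rm).round(4))
for c in ["scene","side"]:
    f=grab(c)
    m=spotter.outline_of("mat",c)[0]; d=spotter.landmark_of("canister",c)[0]; print(c,m["p"],at(f,m["box"][:2],.006),d["p"],at(f,d["point"],.08))
E
```

```text
t: 35.95
ee_pos: [0.4373, 0.1561, 0.1007]
eef_rot: [0.765, 0.644, 0.001, 0.0]
force: [0.3, 0.2, -2.2]
grip_width: 0.0555
finger_force: 37.8
[-0.0002 -0.0003  0.0751]
scene 0.82 [0.42939424 0.14560108 0.006     ] 0.89 [0.43355954 0.14959819 0.08      ]
side 0.84 [0.44101172 0.14735598 0.006     ] 0.56 [0.43875871 0.15266389 0.08      ]
```

To row units: 0.015 m / 0.8 = 0.0188, 0.01 m / 0.8 = 0.0125.

```bash
python3 -m handwheel '0 0 0.0125 0 0 0;0 0 0.0188 0 0 0;0 0 0.0188 0 0 0;0 0 0.0188 0 0 0;0 0 0.0125 0 0 0;0 0 0.0063 0 0 0;0 0 0.0038 0 0 0;0 0 0 0 0 0;0 0 0 0 0 0' ; python3 -m handwheel '0 0 0.0019 0 0 0;0 0 0 0 0 0;0 0 0 0 0 0'; python3 -m handwheel '0 0 0.0013 0 0 0;0 0 0 0 0 0;0 0 0 0 0 0'
```

```text
t: 37.15
ee_pos: [0.4369, 0.156, 0.028]
eef_rot: [0.765, 0.644, 0.001, 0.0]
force: [0.4, 0.3, -2.1]
grip_width: 0.0556
finger_force: 37.8
t: 37.45
ee_pos: [0.4366, 0.1559, 0.0263]
eef_rot: [0.765, 0.644, 0.0, 0.0]
force: [0.1, -0.3, -2.0]
grip_width: 0.0557
finger_force: 37.8
t: 37.75
ee_pos: [0.4367, 0.1559, 0.0256]
eef_rot: [0.765, 0.644, 0.0, 0.0]
force: [-2.5, -0.6, 4.6]
grip_width: 0.056
finger_force: 38.4
```

Careful with the scale: shifts go in shares of 0.8 m and turns go in shares of pi rad. That gives: -0.045 m / 0.8 = -0.0563, -0.012 m / 0.8 = -0.015, -0.09 rad / 3.1416 = -0.0286.

```bash
python3 -m handwheel '0 0 0 0 0 0;0 0 0 0 0 0;0 0 0 0 0 0;0 0 0 0 0 0;0 0 0 0 0 0;0 0 -0.0125 0 0 0;0 0 -0.025 0 0 0;0 0 -0.0375 0 0 0;0 0 -0.0375 0 0 0;0 0 -0.025 0 0 -0.0255;0 0 -0.0125 0 0 -0.0286;-0.025 -0.0025 0 0 0 0;-0.045 -0.0025 0 0 0 0;-0.0563 -0.0025 0 0 0 0;-0.0563 -0.0025 0 0 0 0;-0.0563 -0.0025 0 0 0 0;-0.0563 -0.0013 0 0 0 0;-0.05 0 0 0 0 0;-0.0313 0 0 0 0 0;-0.015 0 0 0 0 0' .085 && python3 -m handwheel '0 0 0 0 0 0;0 0 0 0 0 0'; python3 w.py w7.png lid_b:0 board:0 flour_shaker:.012
python3 - <<'E'
from h import *
f=grab("wrist")
for d in spotter.outline_of("lid_a","wrist")[:4]: print("lid",round(d["p"],2),d["box"])
g=grab("scene"); d=spotter.landmark_of("canister","scene")[0]; print("canister",d["p"],at(g,d["point"],.006))
E
```

```text
t: 39.75
ee_pos: [0.4245, -0.1603, 0.146]
eef_rot: [0.709, 0.705, 0.0, 0.001]
force: [0.1, 0.8, -0.1]
grip_width: 0.0848
finger_force: 0.0
t: 39.95
ee_pos: [0.4249, -0.1566, 0.1454]
eef_rot: [0.708, 0.706, 0.0, -0.0]
force: [-0.4, -0.7, 1.0]
grip_width: 0.0849
finger_force: 0.0
[ 0.4249 -0.1566  0.1454] xt [0.002 1.    0.001] yt [ 1.    -0.002  0.   ] j [-0.28 -0.06  0.56  2.05  0.03  1.15  0.27]
  lid_b 0.77 [251.  183.8] [ 0.4246 -0.1579  0.    ]
  lid_b 0.61 [278.6 105.7] [ 0.4511 -0.0812  0.    ]
  lid_b 0.59 [267.1   8.6] [0.4393 0.0028 0.    ]
  board 0.59 [267.5  10.1] [0.4397 0.0016 0.    ]
  board 0.56 [259.9 292.6] [ 0.4345 -0.2873  0.    ]
  flour_shaker 0.89 [256.7 296.2] [ 0.4306 -0.2835  0.012 ]
lid 0.8 [268.9, 17.9, 61.7, 35.7]
lid 0.74 [252.7, 188.9, 59.2, 53.7]
lid 0.57 [284.9, 102.5, 79.0, 76.9]Traceback (most recent call last):
  File "<stdin>", line 4, in <module>
IndexError: list index out of range
```

View pics/w7.png

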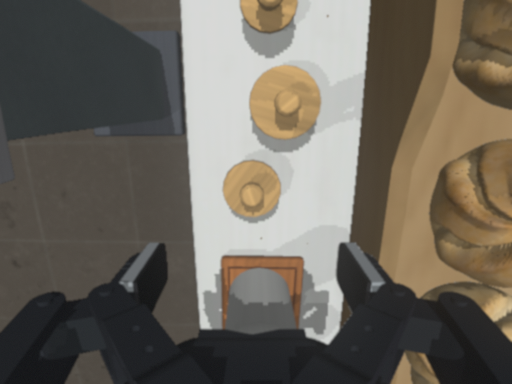

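Flange widths with depth allowed for come out at 13.5 : 16.0 : 18.4 for the lids at (269,10), (252,188) and (285,102), which matches 48 : 56 : 64. The lid under the gripper is lid_b, with its knob at (252,195).

```bash
python3 - <<'E'
from h import *
f=grab("wrist"); d=[x for x in spotter.outline_of("lid_b","wrist") if abs(x["box"][1]-188)<10][0]
print(at(f,(252,194),.043),at(f,(252,187.5),.022), f["state"]["ee_pos"])
E
python3 -m handwheel '0 0 0 0 0 0;0 0 0 0 0 0;0 0 0 0 0 0' .05
```

```text
[ 0.4254516  -0.15610652  0.043     ] [ 0.42550715 -0.15592999  0.022     ] [ 0.42491888 -0.15675584  0.14502901]
t: 40.75
ee_pos: [0.4248, -0.1572, 0.145]
eef_rot: [0.708, 0.706, 0.0, -0.0]
force: [-0.4, 0.2, 0.0]
grip_width: 0.05
finger_force: 0.0
```

To row units: 0.02 m / 0.8 = 0.025, 0.015 m / 0.8 = 0.0188.

```bash
python3 -m handwheel '0.001 0.0008 0.0188 0 0 0;0 0 0.025 0 0 0;0 0 0.025 0 0 0;0 0 0.025 0 0 0;0 0 0.0225 0 0 0;0 0 0.015 0 0 0;0 0 0.01 0 0 0;0 0 0.0063 0 0 0;0 0 0 0 0 0;0 0 0 0 0 0'; python3 -m handwheel '0 0 0 0 0 0;0 0 0 0 0 0;0 0 0 0 0 0;0 0 0 0 0 0;0 0 0 0 0 0;0 0 0 0 0 0;0 0 0 0 0 0;0 0 0 0 0 0' .012 60
```

```text
t: 41.75
ee_pos: [0.4259, -0.1565, 0.0275]
eef_rot: [0.708, 0.706, 0.0, 0.0]
force: [-0.4, -0.8, -0.3]
grip_width: 0.0497
finger_force: 0.0
t: 42.55
ee_pos: [0.4259, -0.1565, 0.0276]
eef_rot: [0.708, 0.706, 0.0, 0.0]
force: [-1.7, 0.7, 6.5]
grip_width: 0.0187
finger_force: 58.6
```

To row units: 0.045 m / 0.8 = 0.0563, 0.035 m / 0.8 = 0.0438.

```bash
python3 -m handwheel '0 0 -0.0063 0 0 0;0 0 -0.0188 0 0 0;0 0 -0.025 0 0 0;0 0 -0.0313 0 0 0;0 0 -0.025 0 0 0;0 0 -0.0063 0 0 0;0.025 0.0013 0 0 0 0;0.0438 0.0025 0 0 0 0;0.0563 0.0025 0 0 0 0;0.0563 0.0025 0 0 0 0;0.0563 0.0025 0 0 0 0;0.0438 0.0013 0 0 0 0;0.025 0.0013 0 0 0 0;0.0144 0 0 0 0 0;0 0 0 0 0 0;0 0 0 0 0 0;0 0 0 0 0 0'; python3 w.py w8.png canister:.006 lid_b:.09
python3 - <<'E'
from h import *
f=grab("side")["pixels"]; g=grab("scene")["pixels"]
a=cv2.resize(f[80:180,160:280],None,fx=3.3,fy=3.3); b=cv2.resize(g[150:250,120:240],None,fx=3.3,fy=3.3)
w=cv2.imread("pics/w8.png"); w=cv2.resize(w,(248,186)); o=np.hstack([a,b])[:,:,::-1]
w2=cv2.imread("pics/w8.png")[60:260,150:370]; h=np.zeros((264,792,3),np.uint8); w2=cv2.resize(w2,None,fx=1.3,fy=1.3); h[:260,:286]=w2; cv2.imwrite("pics/g8.png",np.vstack([o,h]))
E
```

```text
t: 44.25
ee_pos: [0.437, 0.0985, 0.1168]
eef_rot: [0.709, 0.706, -0.0, 0.0]
force: [-0.6, -0.9, -1.4]
grip_width: 0.0188
finger_force: 58.8
[0.437  0.0985 0.1168] xt [ 0.004  1.    -0.   ] yt [ 1.    -0.004 -0.   ] j [-0.55 -0.02  0.27  2.08  0.01  1.08 -0.29]
  canister 0.62 [250.6 131.3] [0.4365 0.1523 0.006 ]
  canister 0.38 [456. 114.] [0.6152 0.1682 0.006 ]
  lid_b 0.81 [251.5 280.7] [0.4368 0.0609 0.09  ]
  lid_b 0.61 [252.3 231.5] [0.4375 0.0967 0.09  ]
  lid_b 0.55 [263.9 341.5] [0.4456 0.0095 0.09  ]
```

View pics/g8.png

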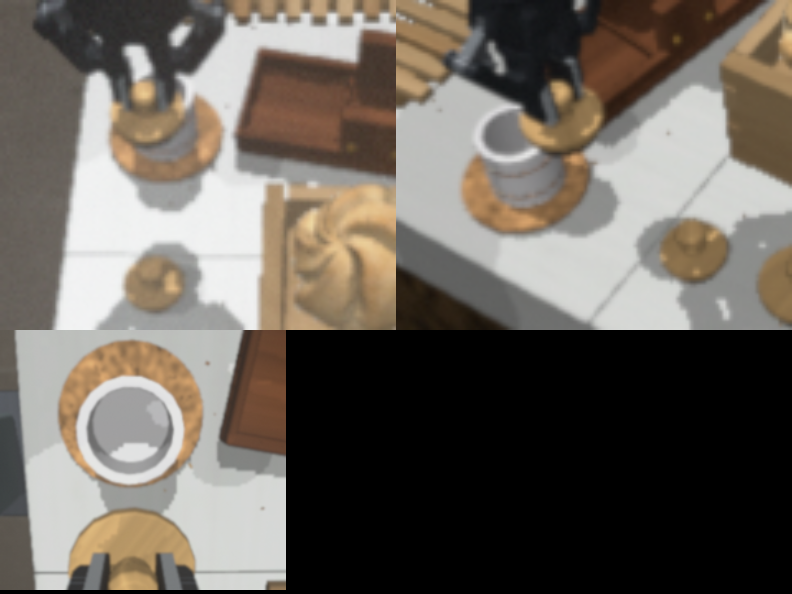

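View pics/w8.png

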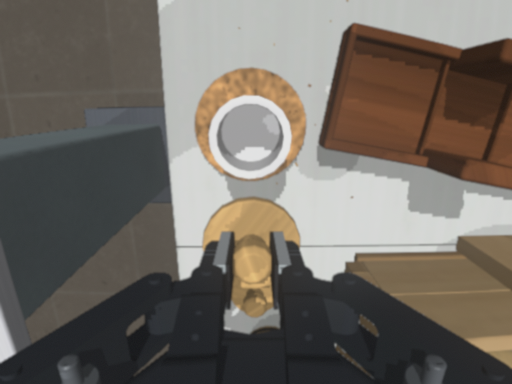

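The lid is held level in the wrist picture. The canister's rim is centred at (250,138), the mat at (250,123), and the lid's flange spans columns 203 to 300 with its front edge at row 198.

Run:
```python
from h import *
f=grab("wrist"); print(f["state"]["ee_pos"])
print("rim",at(f,(250,138),.062),"rim edges",at(f,(250,95),.062)[1],at(f,(250,181),.062)[1],at(f,(208,138),.062)[0],at(f,(292,138),.062)[0],"mat",at(f,(250.5,123.5),.006))
z=f["state"]["ee_pos"][2]-.0276
for h in (.014,.022): print("flange front",at(f,(251.5,198),z+h),at(f,(203,243),z+h)[0],at(f,(300,243),z+h)[0])
```

```text
[0.43700735 0.09949816 0.1170865 ]
rim [0.43623476 0.15320529 0.062     ] rim edges 0.18083364934805268 0.12351228492004841 0.40804486898762427 0.4644289580871217 mat [0.43647555 0.15992421 0.006     ]
flange front [0.43709599 0.12399291 0.1034865 ] 0.40839535156689094 0.4656239648869932
flange front [0.4370955  0.12648136 0.1114865 ] 0.4098631138377846 0.46416406098811164
```

To row units: 0.025 m / 0.8 = 0.0313, 0.006 m / 0.8 = 0.0075.

```bash
python3 -m handwheel '0.0188 -0.0004 0 0 0 0;0.0313 -0.0005 0 0 0 0;0.0188 0 0.01 0 0 0;0 0 0.01 0 0 0;0 0 0.0075 0 0 0;0 0 0.005 0 0 0;0 0 0 0 0 0;0 0 0 0 0 0'; python3 w.py w9.png
python3 - <<'E'
import cv2; w=cv2.imread("pics/w9.png")[120:320,150:360]; cv2.imwrite("pics/w9c.png",cv2.resize(w,None,fx=2.9,fy=2.9,interpolation=cv2.INTER_CUBIC))
E
```

```text
t: 45.35
ee_pos: [0.4365, 0.1544, 0.091]
eef_rot: [0.708, 0.706, -0.0, 0.0]
force: [0.3, 0.1, -0.4]
grip_width: 0.0185
finger_force: 58.8
[0.4365 0.1544 0.091 ] xt [ 0.003  1.    -0.   ] yt [ 1.    -0.003 -0.   ] j [-0.6   0.04  0.21  2.07 -0.01  1.03 -0.39]
```

View pics/w9c.png

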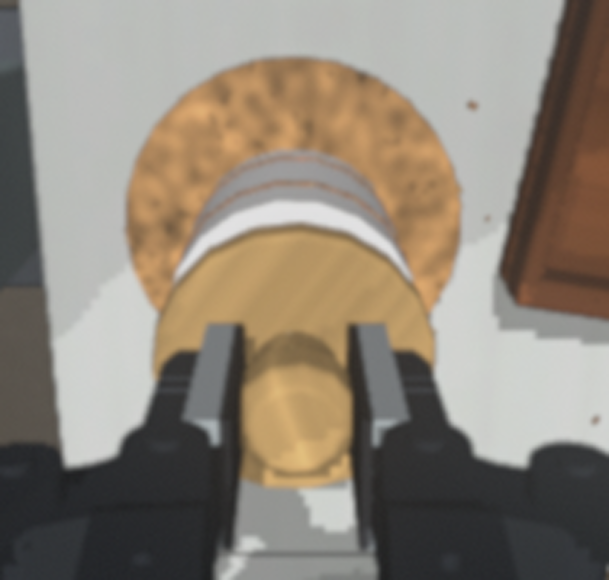

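The view shows the lid hovering over the canister. In full-frame pixels the mat's front edge is at (253,140), the canister base's front edge at (253,172), the rim's at (254,188) and the flange's at (253,198.6).

Run:
```python
from h import *
f=grab("wrist"); p=lambda u,z:at(f,u,z).round(4)[:2]
print("mat c",p((252.8,139.7),.006)-[0,.048]); print("base c",p((252.8,171.7),.006)-[0,.028]); print("rim c",p((254,188.6),.062)-[0,.028])
for z in (.0774,.0854): print("lid c",p((253.4,198.6),z)-[0,.028])
print("mat x",(p((150+127/2.9,195),.006)+p((150+460/2.9,195),.006))/2)
print("lid x",(p((150+153/2.9,245),.0814)+p((150+436/2.9,245),.0814))/2)
print("rim x",(p((150+172/2.9,215),.062)+p((150+415/2.9,215),.062))/2, f["state"]["ee_pos"])
```

```text
mat c [0.4379 0.156 ]
base c [0.4379 0.1507]
rim c [0.4383 0.1522]
lid c [0.4378 0.1507]
lid c [0.4378 0.1532]
mat x [0.43655 0.15935]
lid x [0.43665 0.15185]
rim x [0.43655 0.163  ] [0.43665215 0.15458959 0.0912331 ]
```

To row units: 0.002 m / 0.8 = 0.0025, 0.0015 m / 0.8 = 0.0019.

```bash
python3 -m handwheel '0 0 0.0025 0 0 0;0 0 0.0019 0 0 0;0 0 0 0 0 0;0 0 0 0 0 0'; python3 -m handwheel '0 0 0.0013 0 0 0;0 0 0 0 0 0;0 0 0 0 0 0';python3 -m handwheel '0 0 0.0013 0 0 0;0 0 0 0 0 0;0 0 0 0 0 0'
```

```text
t: 45.85
ee_pos: [0.4363, 0.1551, 0.0875]
eef_rot: [0.708, 0.706, 0.0, 0.0]
force: [-1.1, -0.2, -1.0]
grip_width: 0.0186
finger_force: 58.8
t: 46.15
ee_pos: [0.4365, 0.1551, 0.0867]
eef_rot: [0.708, 0.706, 0.0, 0.0]
force: [0.2, -0.2, 0.2]
grip_width: 0.0187
finger_force: 58.9
t: 46.45
ee_pos: [0.4366, 0.1549, 0.0857]
eef_rot: [0.708, 0.706, 0.0, 0.0]
force: [0.1, -1.9, 3.2]
grip_width: 0.0187
finger_force: 59.2
```

To row units: 0.002 m / 0.8 = 0.0025.

```bash
python3 -m handwheel '0 0 0.0025 0 0 0;0 0 0 0 0 0;0 0 0 0 0 0'; python3 -m handwheel '0 0 0.0025 0 0 0;0 0 0 0 0 0;0 0 0 0 0 0'
```

```text
t: 46.75
ee_pos: [0.4367, 0.1546, 0.084]
eef_rot: [0.708, 0.706, -0.0, 0.0]
force: [-1.3, -2.6, 5.3]
grip_width: 0.0185
finger_force: 59.5
t: 47.05
ee_pos: [0.4365, 0.1546, 0.0816]
eef_rot: [0.708, 0.706, -0.0, 0.0]
force: [-0.7, -1.9, 4.0]
grip_width: 0.0188
finger_force: 59.2
```

Going in with little force; continuing.

To row units: 0.002 m / 0.8 = 0.0025, 0.001 m / 0.8 = 0.0013.

```bash
python3 -m handwheel '0 0 0.0025 0 0 0;0 0 0.0013 0 0 0;0 0 0 0 0 0;0 0 0 0 0 0'; python3 -m handwheel '0 0 0.0019 0 0 0;0 0 0 0 0 0;0 0 0 0 0 0';python3 -m handwheel '0 0 0.0019 0 0 0;0 0 0 0 0 0;0 0 0 0 0 0'
```

```text
t: 47.45
ee_pos: [0.4357, 0.1553, 0.0778]
eef_rot: [0.708, 0.707, -0.0, -0.0]
force: [0.3, 0.4, -3.1]
grip_width: 0.0185
finger_force: 58.8
t: 47.75
ee_pos: [0.4362, 0.1551, 0.0769]
eef_rot: [0.708, 0.706, -0.0, -0.0]
force: [0.8, 0.9, -2.5]
grip_width: 0.0186
finger_force: 58.8
t: 48.05
ee_pos: [0.4366, 0.155, 0.0758]
eef_rot: [0.708, 0.706, 0.0, 0.0]
force: [-1.0, -0.5, -0.0]
grip_width: 0.0186
finger_force: 58.9
```

To row units: 0.0015 m / 0.8 = 0.0019.

```bash
python3 -m handwheel '0 0 0.0019 0 0 0;0 0 0 0 0 0;0 0 0 0 0 0'; python3 -m handwheel '0 0 0.0019 0 0 0;0 0 0 0 0 0;0 0 0 0 0 0;0 0 0 0 0 0'
```

```text
t: 48.35
ee_pos: [0.437, 0.1552, 0.0757]
eef_rot: [0.708, 0.706, 0.001, 0.0]
force: [-4.8, -2.1, 9.5]
grip_width: 0.0181
finger_force: 60.0
t: 48.75
ee_pos: [0.4372, 0.1554, 0.0756]
eef_rot: [0.708, 0.706, 0.001, -0.0]
force: [-6.2, -4.0, 20.3]
grip_width: 0.0183
finger_force: 61.2
```

Seated at the predicted height under 20 N. I'll ease off, slide the canister 5 mm toward the mat centre, release and look.

To row units: -0.003 m / 0.8 = -0.0038, 0.001 m / 0.8 = 0.0013.

```bash
python3 -m handwheel '0 0 -0.0038 0 0 0;0 0 0 0 0 0;0.0013 0 0 0 0 0;0.0013 0 0 0 0 0;0.0013 0 0 0 0 0;0.0013 0 0 0 0 0;0.0013 0 0 0 0 0;0 0 0 0 0 0;0 0 0 0 0 0'; python3 -m handwheel '0 0 0 0 0 0;0 0 0 0 0 0;0 0 0 0 0 0;0 0 0 0 0 0;0 0 -0.0125 0 0 0;0 0 -0.025 0 0 0;0 0 -0.0375 0 0 0;0 0 -0.025 0 0 0;-0.025 0 0 0 0 0;-0.0375 0 0 0 0 0;-0.025 0 0 0 0 0;0 0 0 0 0 0;0 0 0 0 0 0' .06; python3 w.py w10.png
python3 - <<'E'
from h import *
f=grab("side")["pixels"]; g=grab("scene")["pixels"]
a=cv2.resize(f[80:160,160:280],None,fx=3.3,fy=3.3); b=cv2.resize(g[160:240,110:230],None,fx=3.3,fy=3.3)
w=cv2.imread("pics/w10.png")[50:250,130:390]; w=cv2.resize(w,None,fx=1.5,fy=1.5); o=np.hstack([a,b])[:,:,::-1]
h=np.zeros((300,792,3),np.uint8); h[:,:390]=w; cv2.imwrite("pics/g10.png",np.vstack([o,h]))
E
```

```text
t: 49.65
ee_pos: [0.4373, 0.1586, 0.0762]
eef_rot: [0.708, 0.706, -0.0, 0.001]
force: [1.3, -6.0, 7.3]
grip_width: 0.0184
finger_force: 59.7
t: 50.95
ee_pos: [0.4364, 0.0905, 0.1561]
eef_rot: [0.708, 0.706, 0.001, -0.0]
force: [0.3, 0.3, -0.2]
grip_width: 0.0601
finger_force: 0.0
[0.4364 0.0905 0.1561] xt [0.003 1.    0.001] yt [ 1.    -0.003  0.001] j [-0.55 -0.07  0.27  2.04  0.02  1.17 -0.28]
```

View pics/g10.png

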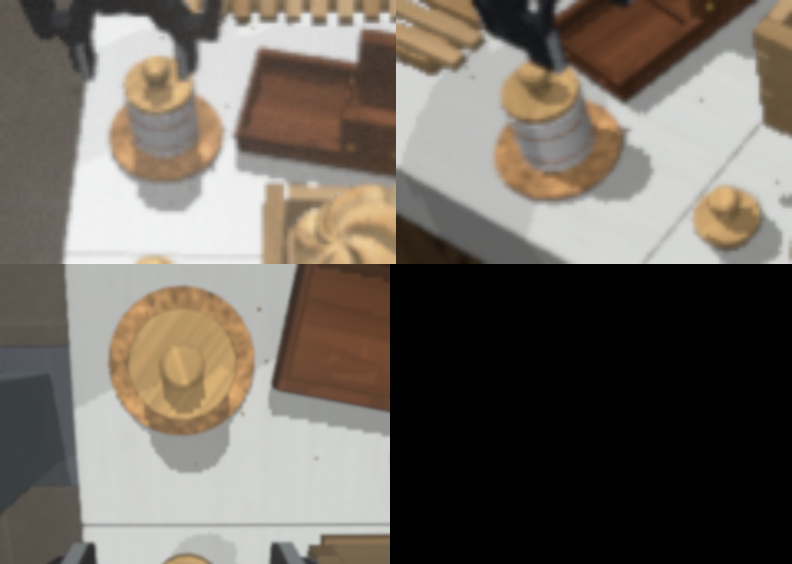

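The lid is seated flat, and the canister stands upright in the middle of the mat. Next the flour shaker goes back, retracing the same poses.

To row units: -0.045 m / 0.8 = -0.0563, -0.0035 m / 0.8 = -0.0044.

```bash
python3 -m handwheel '-0.0188 0 -0.025 0 0 0;-0.0375 0 -0.025 0 0 0;-0.05 0 -0.0188 0 0 0;-0.0563 -0.0044 0 0 0 0;-0.0563 0 0 0 0 0;-0.0563 0 0 0 0 0;-0.0563 0 0 0 0 0;-0.05 0 0 0 0 0;-0.0438 0 0 0 0 0;-0.025 0 0 0 0 0;-0.0144 0 0 0 0 0;0 0 0 0 0 0;0 0 0 0 0 0' .085; python3 w.py w11.png flour_shaker:.012
```

```text
t: 52.4
ee_pos: [0.4325, -0.2803, 0.2103]
eef_rot: [0.707, 0.707, -0.0, -0.0]
force: [-0.5, 0.9, 0.1]
grip_width: 0.0851
finger_force: 0.0
[ 0.4325 -0.2803  0.2103] xt [0.001 1.    0.   ] yt [ 1.    -0.001 -0.   ] j [-0.21  0.04  0.76  1.83 -0.03  1.28  0.56]
  flour_shaker 0.58 [252.7 171.7] [ 0.434  -0.2804  0.012 ]
```

View pics/w11.png

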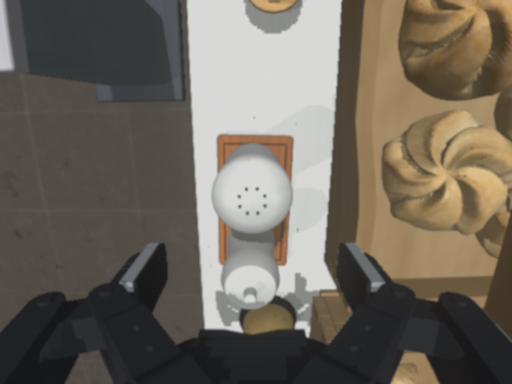

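Both shakers stand upright on the board, the flour at (252,195) and the sugar at (250,280). I'll grip the flour shaker.

To row units: 0.018 m / 0.8 = 0.0225, 0.013 m / 0.8 = 0.0163.

```bash
python3 -m handwheel '0 0 0.0125 0 0 0;0 0 0.0225 0 0 0;0 0 0.0225 0 0 0;0 0 0.0225 0 0 0;0 0 0.0225 0 0 0;0 0 0.0225 0 0 0;0 0 0.0225 0 0 0;0 0 0.0163 0 0 0;0 0 0.0088 0 0 0;0 0 0 0 0 0;0 0 0 0 0 0' && python3 -m handwheel '0 0 0 0 0 0;0 0 0 0 0 0;0 0 0 0 0 0;0 0 0 0 0 0;0 0 0 0 0 0;0 0 0 0 0 0;0 0 0 0 0 0;0 0 0 0 0 0' .05 40; python3 -m handwheel '0 0 -0.0063 0 0 0;0 0 -0.0188 0 0 0;0 0 -0.025 0 0 0;0 0 -0.025 0 0 0;0 0 -0.025 0 0 0;0 0 -0.025 0 0 0;0 0 -0.025 0 0 0;0 0 -0.0125 0 0 0;0.025 0 0 0 0 0;0.0438 0 0 0 0 0;0.05 0 0 0 0 0;0.05 0 0 0 0 0;0.05 0 0 0 0 0;0.05 0 0 0 0 0;0.05 0 0 0 0 0;0.05 0 0 0 0 0;0.05 0 0 0 0 0;0.05 0 0 0 0 0;0.0438 0 0 0 0 0;0.025 0 0 0 0 0'; python3 -m handwheel '0.0125 0 0 0 0 0;0 0 0 0 0 0;0 0 0 0 0 0'
```

```text
t: 53.6
ee_pos: [0.4324, -0.2816, 0.0729]
eef_rot: [0.708, 0.706, 0.0, 0.0]
force: [-1.2, -0.4, -0.1]
grip_width: 0.0853
finger_force: 0.0
t: 54.4
ee_pos: [0.4328, -0.2818, 0.0738]
eef_rot: [0.708, 0.706, 0.001, 0.001]
force: [-1.6, 0.5, 6.1]
grip_width: 0.0677
finger_force: 45.1
t: 56.4
ee_pos: [0.432, 0.1517, 0.2024]
eef_rot: [0.707, 0.708, 0.0, -0.0]
force: [-0.5, -0.5, -2.8]
grip_width: 0.0674
finger_force: 46.1
t: 56.7
ee_pos: [0.433, 0.1571, 0.2024]
eef_rot: [0.708, 0.706, -0.0, 0.0]
force: [0.4, -0.2, -2.7]
grip_width: 0.0674
finger_force: 46.1
```

To row units: 0.04 m / 0.8 = 0.05, 0.03 m / 0.8 = 0.0375, -0.12 rad / 3.1416 = -0.0382.

```bash
python3 -m handwheel '0 0.0188 0 0 0 0;0 0.0375 0 0 0 0;0 0.05 0 0 0 0;0 0.05 0 0 0 0;0 0.05 0 0 0 0;0 0.05 0 0 0 0;0 0.0375 0 0 0 0;0 0.025 0 0 0 0;0 0 0 0 0 -0.0223;0 0 0 0 0 -0.0382;0 0 0 0 0 -0.0382;0 0 0 0 0 -0.0382;0 0 0 0 0 -0.0382;0 0 0 0 0 -0.0382;0 0 0 0 0 -0.0382;0 0 0 0 0 -0.0382;0 0 0 0 0 -0.0382;0 0 0 0 0 -0.0382;0 0 0 0 0 -0.0382;0 0 0 0 0 -0.0382'; python3 -m handwheel '0 0 0 0 0 -0.0318;0 0 0 0 0 0;0 0 0 0 0 0'
python3 - <<'E'
from h import *
s=sensors.state();Rm=R.from_quat(s["eef_rot"]).as_matrix();print(Rm[:,0],((np.array([.6881,.1552,.0738])-s["ee_pos"])@Rm).round(4))
f=grab("wrist","w12.png")
E
```

```text
t: 58.7
ee_pos: [0.688, 0.1552, 0.2023]
eef_rot: [0.09, 0.996, -0.001, -0.0]
force: [-0.4, 0.4, -2.8]
grip_width: 0.0676
finger_force: 46.7
t: 59.0
ee_pos: [0.688, 0.1563, 0.2024]
eef_rot: [0.044, 0.999, -0.0, -0.0]
force: [0.4, -0.1, -2.1]
grip_width: 0.0676
finger_force: 46.7
[-9.96207807e-01  8.70056221e-02  1.64415290e-04] [-0.0002 -0.0009  0.1286]
```

View pics/w12.png

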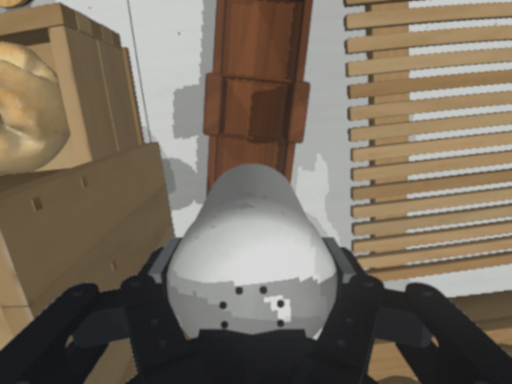

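The flour shaker is upright over the far bay. I'll lower it to just above the rails, check the force, then go in.

To row units: 0.02 m / 0.8 = 0.025, 0.012 m / 0.8 = 0.015.

```bash
python3 -m handwheel '0 -0.0008 0.0125 0 0 0;0 0 0.025 0 0 0;0 0 0.025 0 0 0;0 0 0.025 0 0 0;0 0 0.025 0 0 0;0 0 0.015 0 0 0;0 0 0.0063 0 0 0;0 0 0.0038 0 0 0;0 0 0 0 0 0;0 0 0 0 0 0'; python3 -m handwheel '0 0 0.005 0 0 0;0 0 0.0038 0 0 0;0 0 0 0 0 0;0 0 0 0 0 0'; python3 -m handwheel '0 0 0.005 0 0 0;0 0 0.0038 0 0 0;0 0 0.0025 0 0 0;0 0 0 0 0 0;0 0 0 0 0 0'
```

```text
t: 60.05
ee_pos: [0.6885, 0.1577, 0.0937]
eef_rot: [0.041, 0.999, 0.0, 0.001]
force: [-0.8, -0.2, -2.3]
grip_width: 0.0676
finger_force: 46.7
t: 60.45
ee_pos: [0.6877, 0.1575, 0.0854]
eef_rot: [0.041, 0.999, -0.0, -0.0]
force: [-0.6, 0.4, -3.3]
grip_width: 0.0673
finger_force: 46.7
t: 60.95
ee_pos: [0.6878, 0.1575, 0.0764]
eef_rot: [0.041, 0.999, 0.0, -0.0]
force: [-0.4, 0.7, -2.8]
grip_width: 0.0673
finger_force: 46.7
```

To row units: 0.0015 m / 0.8 = 0.0019.

```bash
python3 -m handwheel '0 0 0.0019 0 0 0;0 0 0 0 0 0;0 0 0 0 0 0'; python3 -m handwheel '0 0 0.0019 0 0 0;0 0 0 0 0 0;0 0 0 0 0 0'
```

```text
t: 61.25
ee_pos: [0.6878, 0.1575, 0.0751]
eef_rot: [0.041, 0.999, 0.0, 0.0]
force: [-0.1, -0.7, -3.7]
grip_width: 0.0674
finger_force: 46.7
t: 61.55
ee_pos: [0.6882, 0.1576, 0.0739]
eef_rot: [0.041, 0.999, 0.0, 0.0]
force: [-0.2, -0.4, -1.6]
grip_width: 0.0672
finger_force: 46.8
```

To row units: 0.0008 m / 0.8 = 0.001.

```bash
python3 -m handwheel '0 0 0.001 0 0 0;0 0 0 0 0 0'; python3 -m handwheel '0 0 0 0 0 0;0 0 0 0 0 0;0 0 0 0 0 0;0 0 0 0 0 0;0 0 0 0 0 0;0 0 -0.0125 0 0 0;0 0 -0.025 0 0 0;0 0 -0.0375 0 0 0;0 0 -0.0375 0 0 0;0 0 -0.0375 0 0 0;0 0 -0.0225 0 0 0;0.025 0 0 0 0 0;0.0438 0 0 0 0 0;0.0563 0 0 0 0 0;0.0563 0 0 0 0 0;0.0563 0 0 0 0 0;0.05 0 0 0 0 0;0.0313 0 0 0 0 0;0 0 0 0 0 0' .085; python3 -m handwheel '0 0 0 0 0 0.0223;0 0 0 0 0 0.0382;0 0 0 0 0 0.0382;0 0 0 0 0 0.0382;0 0 0 0 0 0.0382;0 0 0 0 0 0.0382;0 0 0 0 0 0.0382;0 0 0 0 0 0.0382;0 0 0 0 0 0.0382;0 0 0 0 0 0.0382;0 0 0 0 0 0.0382;0 0 0 0 0 0.0382;0 0 0 0 0 0.0318;0 0 0 0 0 0;0 0 0 0 0 0'
python3 - <<'E'
from h import *
s=sensors.state();Rm=R.from_quat(s["eef_rot"]).as_matrix();print(Rm[:,0],((np.array([.4315,-.3685,.0690])-s["ee_pos"])@Rm).round(4))
f=grab("scene")
for d in spotter.landmark_of("flour_shaker","scene")[:2]: print(d["p"],at(f,d["point"],.012))
E
```

```text
t: 61.75
ee_pos: [0.6884, 0.1575, 0.074]
eef_rot: [0.041, 0.999, 0.0, 0.001]
force: [-0.2, -0.3, 4.6]
grip_width: 0.0676
finger_force: 47.1
t: 63.65
ee_pos: [0.431, 0.1795, 0.212]
eef_rot: [0.04, 0.999, 0.0, 0.0]
force: [0.1, -0.2, 1.1]
grip_width: 0.0849
finger_force: 0.0
t: 65.15
ee_pos: [0.4343, 0.1785, 0.2112]
eef_rot: [0.707, 0.707, 0.0, 0.0]
force: [-0.3, 0.4, 0.3]
grip_width: 0.0852
finger_force: 0.0
[5.07204060e-05 9.99999937e-01 3.51142389e-04] [-0.547  -0.0029  0.142 ]
0.67 [0.68423168 0.14991593 0.012     ]
```

To row units: -0.045 m / 0.8 = -0.0563, -0.003 m / 0.8 = -0.0038.

```bash
python3 -m handwheel '-0.025 -0.0038 0 0 0 0;-0.0463 0 0 0 0 0;-0.0563 0 0 0 0 0;-0.0563 0 0 0 0 0;-0.0563 0 0 0 0 0;-0.0563 0 0 0 0 0;-0.0563 0 0 0 0 0;-0.0563 0 0 0 0 0;-0.0563 0 0 0 0 0;-0.0563 0 0 0 0 0;-0.0563 0 0 0 0 0;-0.05 0 0 0 0 0;-0.0313 0 0 0 0 0;-0.0188 0 0 0 0 0;-0.0063 0 0 0 0 0;0 0 0 0 0 0;0 0 0 0 0 0'; python3 w.py w13.png sugar_shaker:.012
```

```text
t: 66.95
ee_pos: [0.43, -0.3673, 0.2106]
eef_rot: [0.707, 0.707, 0.0, -0.0]
force: [1.4, 0.1, -0.3]
grip_width: 0.0851
finger_force: 0.0
[ 0.43   -0.3673  0.2106] xt [0.    1.    0.001] yt [ 1. -0.  0.] j [ 0.14  0.16  0.58  1.71 -0.09  1.29  0.74]
  sugar_shaker 0.93 [254.4 172.8] [ 0.4337 -0.3687  0.012 ]
```

Matches the release pose; descend, grip, lift and carry back.

To row units: 0.018 m / 0.8 = 0.0225, 0.013 m / 0.8 = 0.0163.

```bash
python3 -m handwheel '-0.0013 0.0013 0.0125 0 0 0;0 0 0.0225 0 0 0;0 0 0.0225 0 0 0;0 0 0.0225 0 0 0;0 0 0.0225 0 0 0;0 0 0.0225 0 0 0;0 0 0.0225 0 0 0;0 0 0.0163 0 0 0;0 0 0.0125 0 0 0;0 0 0 0 0 0;0 0 0 0 0 0' && python3 -m handwheel '0 0 0 0 0 0;0 0 0 0 0 0;0 0 0 0 0 0;0 0 0 0 0 0;0 0 0 0 0 0;0 0 0 0 0 0;0 0 0 0 0 0;0 0 0 0 0 0;0 0 0 0 0 0' .04 40; python3 -m handwheel '0 0 -0.0063 0 0 0;0 0 -0.0188 0 0 0;0 0 -0.025 0 0 0;0 0 -0.025 0 0 0;0 0 -0.025 0 0 0;0 0 -0.025 0 0 0;0 0 -0.025 0 0 0;0 0 -0.0125 0 0 0;0.025 0 0 0 0 0;0.0438 0 0 0 0 0;0.05 0 0 0 0 0;0.05 0 0 0 0 0;0.05 0 0 0 0 0;0.05 0 0 0 0 0;0.05 0 0 0 0 0;0.05 0 0 0 0 0;0.05 0 0 0 0 0;0.05 0 0 0 0 0;0.05 0 0 0 0 0;0.05 0 0 0 0 0'; python3 -m handwheel '0.05 0 0 0 0 0;0.0375 0 0 0 0 0;0.025 0 0 0 0 0;0.0063 0.0188 0 0 0 0.0191;0 0.0375 0 0 0 0.035;0 0.0375 0 0 0 0;0 0.025 0 0 0 0;0 0.0125 0 0 0 0;0 0 0 0 0 0;0 0 0 0 0 0'
python3 - <<'E'
from h import *
s=sensors.state();Rm=R.from_quat(s["eef_rot"]).as_matrix();print(Rm[:,0],((np.array([.5466,.1816,.069])-s["ee_pos"])@Rm).round(4))
E
```

```text
t: 68.15
ee_pos: [0.4309, -0.3696, 0.07]
eef_rot: [0.708, 0.706, 0.0, 0.0]
force: [0.6, 0.2, 0.6]
grip_width: 0.0847
finger_force: 0.0
t: 69.05
ee_pos: [0.431, -0.3699, 0.0708]
eef_rot: [0.708, 0.706, 0.0, 0.001]
force: [-2.1, 0.4, 6.4]
grip_width: 0.0561
finger_force: 42.9
t: 71.05
ee_pos: [0.431, 0.0869, 0.1998]
eef_rot: [0.708, 0.706, 0.0, 0.0]
force: [1.3, -0.4, -2.8]
grip_width: 0.0558
finger_force: 43.5
t: 72.05
ee_pos: [0.5346, 0.1687, 0.1994]
eef_rot: [0.765, 0.644, -0.001, -0.001]
force: [-0.7, -0.4, -2.8]
grip_width: 0.0561
finger_force: 43.6
[ 1.70619039e-01  9.85337036e-01 -2.61441859e-04] [0.0148 0.0098 0.1304]
```

To row units: 0.02 m / 0.8 = 0.025, 0.012 m / 0.8 = 0.015.

```bash
python3 -m handwheel '0.01 0.0063 0 0 0 0;0.0085 0.006 0.0125 0 0 0;0 0 0.025 0 0 0;0 0 0.025 0 0 0;0 0 0.025 0 0 0;0 0 0.025 0 0 0;0 0 0.015 0 0 0;0 0 0.0075 0 0 0;0 0 0 0 0 0;0 0 0 0 0 0'; python3 -m handwheel '0 0 0.0075 0 0 0;0 0 0.0075 0 0 0;0 0 0.005 0 0 0;0 0 0.0025 0 0 0;0 0 0 0 0 0;0 0 0 0 0 0'; python3 -m handwheel '0 0 0.0019 0 0 0;0 0 0 0 0 0;0 0 0 0 0 0'
```

```text
t: 73.05
ee_pos: [0.5486, 0.1818, 0.0925]
eef_rot: [0.765, 0.644, 0.001, 0.0]
force: [-0.2, -0.6, -3.3]
grip_width: 0.056
finger_force: 43.6
t: 73.65
ee_pos: [0.548, 0.1813, 0.0738]
eef_rot: [0.765, 0.644, 0.0, 0.0]
force: [-0.1, -0.5, -2.9]
grip_width: 0.0559
finger_force: 43.7
t: 73.95
ee_pos: [0.548, 0.1813, 0.0723]
eef_rot: [0.765, 0.644, 0.0, 0.0]
force: [0.3, 0.7, -2.9]
grip_width: 0.0559
finger_force: 43.7
```

To row units: 0.0015 m / 0.8 = 0.0019.

```bash
python3 -m handwheel '0 0 0.0019 0 0 0;0 0 0 0 0 0;0 0 0 0 0 0'; python3 -m handwheel '0 0 0.0009 0 0 0;0 0 0 0 0 0;0 0 0 0 0 0'; python3 -m handwheel '0 0 0 0 0 0;0 0 0 0 0 0;0 0 0 0 0 0;0 0 0 0 0 0;0 0 0 0 0 0;0 0 -0.0125 0 0 0;0 0 -0.025 0 0 0;0 0 -0.0375 0 0 0;0 0 -0.0375 0 0 0;0 0 -0.0375 0 0 0;0 0 -0.0375 0 0 0;0 0 -0.025 0 0 0;0.025 -0.0125 -0.025 0 0 0;0.0375 -0.0125 -0.025 0 0 0;0.05 -0.0125 0 0 0 0;0.05 0 0 0 0 0;0.05 0 0 0 0 0;0.0375 0 0 0 0 0;0 0 0 0 0 0;0 0 0 0 0 0' .085
python3 - <<'E'
from h import *
a=cv2.resize(grab("side")["pixels"][70:160,190:320],None,fx=3,fy=3); g=grab("scene")["pixels"][90:230,110:260]
b=cv2.resize(g,None,fx=2.6,fy=2.6); o=np.zeros((364,780,3),np.uint8); o[:270,:390]=a; o[:,390:]=b
cv2.imwrite("pics/g14.png",o[:,:,::-1])
E
```

```text
t: 74.25
ee_pos: [0.5482, 0.1814, 0.0709]
eef_rot: [0.765, 0.644, 0.0, 0.0]
force: [0.1, 0.2, -1.5]
grip_width: 0.0558
finger_force: 43.7
t: 74.55
ee_pos: [0.5482, 0.1816, 0.0708]
eef_rot: [0.765, 0.644, 0.0, 0.0]
force: [-2.3, 0.6, 4.9]
grip_width: 0.0559
finger_force: 44.4
t: 76.55
ee_pos: [0.5523, 0.3838, 0.2801]
eef_rot: [0.765, 0.644, -0.0, 0.0]
force: [1.2, -0.2, 0.0]
grip_width: 0.085
finger_force: 0.0
```

View pics/g14.png

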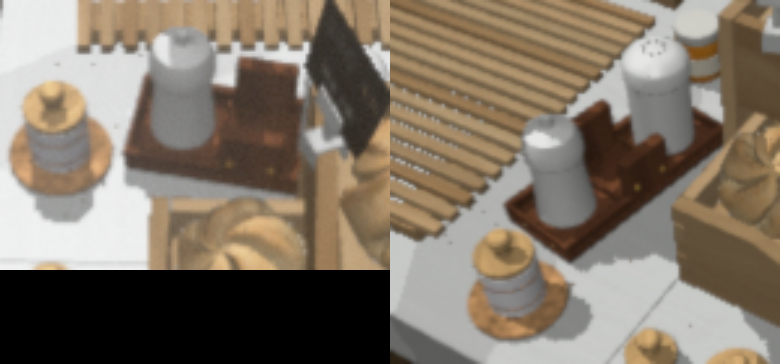

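The crops show both shakers upright in their own bays, and the lidded canister centred on the mat with its flange flat. Nothing is touching the robot.

```bash
python3 -c "
from workcell import manip
print(manip.job_done())"
```

```text
the job is handed in; nothing more can be done
None
```

The job is handed in at about 77 s: the canister stands in the middle of the cork mat with lid_b pressed in flat, and both shakers are back upright in the bays they came from.

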